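Seat the wood and snap the toggle clamp

ROBOT

A 6-joint arm with a two-finger parallel gripper is mounted at the origin on a cart in front of the work surface, level with it; the furniture and walls round the work are solid. World frame = base frame: x ahead of the robot, y to its left, z up, the work surface at z = 0. Lengths are in m, angles in rad, forces in N, time in s.
With the tool pointing down it reaches from about 0.375 to 0.975 m from the base axis. Payload 3.8 kg.
Tool frame: the origin (TCP) lies where the fingers leave the gripper's body, on its centre line; the fingertips stand 73 mm ahead of it and the grasp point (between the pads) lies 54 mm ahead of it; z points along the fingers, y is the line along which they close (so a half turn about z gives the same grasp; the last joint's range is limited). The gripper opens to 85 mm and grips with 20 to 120 N. Pads are 22 mm wide; open, the fingers measure 114 mm over their backs; the gripper's body (76 mm by 85 mm) begins 54 mm behind the grasp point. The pads swing forward as they close: fully open they stand 13 mm farther back than shut.
Start: joints at [1.304, 0.264, 1.604, -0, 1.274, -0.037], TCP at [0.154, 0.657, 0.304] pointing down, gripper open.
Joint ranges: [-2.63, 2.63], [-0.94, 2.18], [0.31, 2.57], [-1.31, 4.45], [0, 2.66], [-2.55, 2.55]. Speed limits (rad/s): [2.57, 2.57, 3.14, 3.14, 3.14, 3.14].

INTERFACE

Orientations are given as a rotation vector (axis times angle).
In Python, from workcell import read_state, viewer, bot gives the robot as it stands.
- The arm moves only by the tool jog_arm, never from a script. Its argument "increments" is a list that holds one entry, the list of rows, each a list of 7 numbers: the shift along the tool's x, y, z in units of 30 mm (1.0 is 30 mm), then the turn, a rotation vector about the tool's x, y, z in units of 6 degrees (1.0 is 6 degrees), then the opening, from -1 (shut) to 1 (fully open). A call has exactly 5 rows; each row shifts and turns the commanded pose from where the row before left it, along the tool's axes as they then stand; what a row does not reach is not made up. A row lasts 1/12 s, in which the tool goes at most 41.7 mm and 7.16 degrees, less where a joint would pass 70% of its speed; a pose out of reach is approached as far as the arm can. A call is refused whole if a number of a shift passes 1 or a number of a turn 1, either way. A call with a gripper value outside its range is refused whole. The fingers move at their own pace and stop on an object; "force" is the grip in N (left out, the last holds). Time passes only in rows, so rows that do not move let the fingers close, or fill a call up. It gives the time, the measured TCP pose, the force, the opening and the grip force at its end, in the units of the state.
- read_state(): the state, without advancing time (a new reading comes with each control period).
- viewer.read_camera(name): name is "side" or "top" or "wrist"; returns (picture, depth): 480x640x3 uint8, blue, green, red; 480x640 float32, m along the optical axis (not along the pixel's ray), 0 where there is no reading.
- viewer.camera_params(name): a dict with "fx", "fy", "cx", "cy" (pixels), "R" (3x3) and "t" (3): a world point X has camera coordinates R X + t; the wrist camera has in their place "hand_eye" (4x4, takes a point from camera to tool coordinates, whose origin is the TCP and whose axes are the flange's). Camera axes: x right, y down, z forward; pixel columns grow to the right and rows downward; lengths in m; the calibration is good to about 2 mm. The wrist camera is an equidistant fisheye: a pixel r from the principal point sees the ray r / f radians off the axis. A picture is of the moment at which its call begins: read the wrist's pose just before it. camera_params takes no time and is no camera call.
- bot.finish_job(): hands the job in; it is judged then, once.
The state is a dict: "time": time; "q": joint angles; "joint_vel": joint speeds; "joint_torque": joint torques, N m; "tool_pos": TCP position; "tcp_rot": TCP orientation; "wrist_force": force on the tool from outside, world axes, zero at the start; "torque": the same for the moment, N m; "width": opening from 0.0 (shut) to 1.0 (fully open); "grip_force": force on a finger pad.
Only numpy, scipy, OpenCV 4.12 (cv2) and the standard library are available. Lean on these libraries where they do the work, as an engineer would, in place of code of your own. Each camera call takes 0.05 s, during which the arm holds its last target. There are 200 camera calls.

TASK

Push the thick piece of wood lying on the clamping board with your fingertips until it lies flat along and fully against the board's metal fence; do not pick it up. Then push the clamp's lever over past centre so that it snaps across and its foot presses down on the wood. Leave the other things on the bench and on the board where they are.

Things in the scene. Friction and masses are not known exactly. Their poses are not given: they have to be found in the camera images.
- jig: Fixed clamping board: plywood 240 x 170 mm (x, y), 12 mm thick. Origin: centre of its underside, on the bench. x points from the wood to the fence and clamp, y along the fence, z up. Fence: metal bar 12 mm thick, 150 mm long, its face to the wood at x = +20 mm, top 34 mm above the bench. The clamp stands behind it on the line y = 0; its foot plate spans x = 52 to 104 mm, 44 mm wide.
- fence_face (a point): Middle of the fence face that the wood must lie against, 31 mm above the bench (jig x = +20 mm); jig's axes.
- block_center (a point): Centre of the thick sawn wood block, 42 x 130 x 38 mm (x, y, z), loose on the board, its face towards the fence 25 to 60 mm off it and up to 0.12 rad askew. Its length (y) runs roughly along the fence; its top is 50 mm above the bench; about 0.1 kg. Seated, its centre is at jig x = -1 mm.
- clamp_lever (a joint): Lever angle, rad: 0 open (the start; handle leans 0.6 rad away from the wood, to jig +x), 0.6 upright (about the centre), 1.2 closed on the wood, handle leaning 0.6 rad over it (1.24: end stop, nothing under the foot). A spring drives it away from centre to the side it is on, so past centre it snaps over by itself. Pushing the handle's end takes about 6 N at first, falling to nothing at centre.
- lever_pivot (a point): Pivot of the lever, 62 mm above the bench at jig x = +75 mm, y = 0. The lever turns about jig y.
- handle_tip (a point): Centre of the round upper end of the handle, 95 mm from the pivot. The handle is a black rubber-covered rod 18 mm in diameter over its upper 50 mm, 12 mm steel below. Open: jig x = 129 mm, 140 mm above the bench; upright: jig x = 75 mm, 157 mm above the bench; closed: jig x = 21 mm, 140 mm above the bench.
- press_foot: The rubber-tipped foot (14 mm across) at the end of the clamp's steel arm. The arm is rigid with the handle, stands up behind the fence when open, and swings down over the wood when closed. The origin of this body is at the lever's pivot and turns with it.
- foot_pad (a point): Underside of the foot. Open: 125 mm above the bench at jig x = 38 mm; closed it rests on the wood's top, 50 mm above the bench at jig x = 3 mm, y = 0.
- padlock_1: Brass padlock lying on the board beside the clamp, 69 x 42 x 21 mm; origin under its centre. Leave it.
- carpenter_pencil_1: Flat carpenter's pencil, 166 mm long, 7 mm high, lying on the bench along the board's edge on the side of jig +y; origin under its centre. Leave it.
- flat_offcut: Another, thinner wood offcut, 60 x 110 x 19 mm, on the bench away from the board; origin under its centre. Leave it.
- tape_measure_1: Tape measure, 41 x 89 x 65 mm, standing on the bench; origin under its centre. Leave it.
- screw_jar: Jar of screws, 61 mm across, 85 mm high, on the bench; origin under its centre. Leave it.
- screwdriver_2: Screwdriver lying on the bench, 214 mm long, 24 mm high; origin under its centre. Leave it.
There are look-alikes about, which are no part of the job. Of the things that look like the part that bears block_center, the smaller one is meant.

How it is judged:
By the outcome, as a careful person would: the job done as asked, in the order asked, and still so for the second after the job is handed in, with the robot touching nothing.
It also fails if it takes over 43 s, if anything falls off the work surface, if the arm or the gripper's body presses on something with over 40 N, if the wrist force passes 120 N, or if a joint passes its speed limit or range.

## Working session

There is one attempt and no reset: what is moved stays moved. The work goes in short steps, Python scripts to look and compute and a tool call to move; the robot and the scene stay as the last step left them, time stands still between calls to the robot, and variables do not carry over. Pictures are saved under pics/ and viewed, at most 10 in all, crops included, and the job is handed in when it is done.

Besides the shell and the picture viewer there is one more tool, called after ">>>" by a JSON object that holds its "api" and its "payload". jog_arm: Moves the arm, as the interface text tells. Its arguments: {"type":"object","properties":{"increments":{"type":"array","items":{"type":"array","items":{"type":"array","items":{"type":"number"}}}},"force":{"type":"number"}},"required":["increments"]}

```bash
mkdir -p pics; cat > h.py <<'E'
import numpy as np, cv2
from workcell import read_state, viewer, bot
def cloud(name):
    im,d=viewer.read_camera(name); p=viewer.camera_params(name)
    v,u=np.mgrid[:480,:640]; c=np.stack([(u-p['cx'])/p['fx']*d,(v-p['cy'])/p['fy']*d,d],-1)
    X=(c-np.array(p['t']))@np.array(p['R']); X[d==0]=np.nan
    return im,d,X,p
E
python3 - <<'E'
from h import *
s=read_state(); print(s)
for n in ('top','side'):
    im,d,X,p=cloud(n); cv2.imwrite(f'pics/{n}0.png',im); np.savez(f'{n}0.npz',im=im,X=X)
    print(n,p['R'],p['t'],p['fx'],p['cx'],p['cy'])
E
```

```text
{'time': 0.0, 'q': array([ 1.30413527e+00,  2.64738690e-01,  1.60536522e+00, -7.15712592e-06,
        1.27368551e+00, -3.68878872e-02]), 'joint_vel': array([ 0.00088337,  0.00086136, -0.00261161,  0.00175797,  0.00028416,
        0.00068863]), 'joint_torque': array([-2.54734179e-03, -5.15090990e+01, -3.67324877e+01, -3.65961682e-05,
        1.26828262e-02,  4.39803287e-06]), 'tool_pos': array([0.15358329, 0.65671847, 0.30257632]), 'tcp_rot': array([-0.3600926 , -3.12055793,  0.00341229]), 'wrist_force': array([-0.02427516, -0.24729118, -0.45537198]), 'torque': array([ 0.00748222, -0.01088858,  0.00282258]), 'grip_force': 0.0, 'width': 1.0023941318534833}
top [[ 0.01782339 -0.99969554  0.017063  ]
 [-0.99356273 -0.01961837 -0.11157159]
 [ 0.11187237 -0.01496458 -0.9936099 ]] [-0.03948677  0.48639566  1.56647555] 599.9067547192444 318.5874484134462 245.90149862820675
side [[ 0.99818748 -0.05886953 -0.01249527]
 [-0.03332858 -0.36787436 -0.92927803]
 [ 0.05010947  0.92801015 -0.36916961]] [-0.43999819  0.10279583  1.42154493] 468.3088876039269 321.3978211710117 237.2117630551844
```

View pics/top0.png

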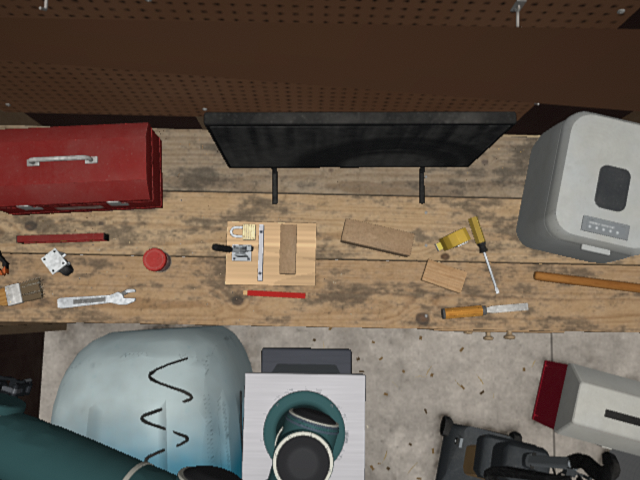

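View pics/side0.png

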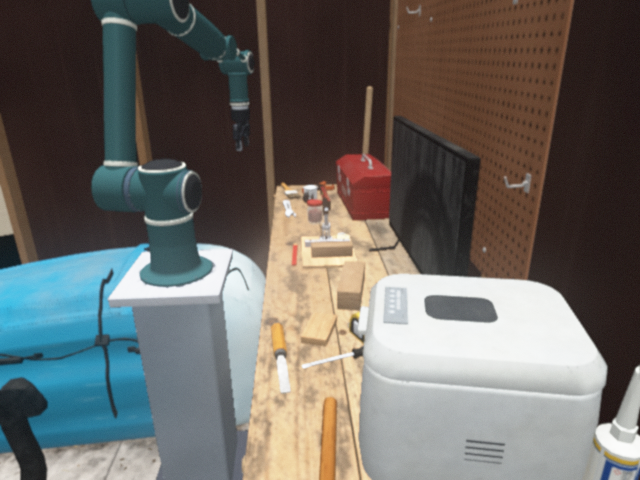

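Top view: the board covers about (225–316, 222–286), with the fence at column 261 and the block at (288,249). The clamp handle points left from (240,247) to (215,247), so jig +x is roughly world +y. The padlock is at (242,230), the pencil at (275,294).

```bash
python3 - <<'E'
from h import *
z=np.load('top0.npz'); X=z['X']; im=z['im']
roi=np.zeros((480,640),bool); roi[210:300,205:330]=1
def rect(m,n):
    P=X[m&roi]; r=cv2.minAreaRect(P[:,:2].astype(np.float32)); print(n,len(P),np.round(r[0],4),np.round(r[1],4),round(r[2],2),'z',np.round(np.median(P[:,2]),4),'med',np.round(np.median(P[:,:2],0),4)); return r
h=X[...,2]
sub=np.zeros_like(roi); sub[222:276,278:300]=1
rect((h>.044)&(h<.056)&sub,'block')
b=(h>.007)&(h<.018); b[:, :222]=0
n,l,st,c=cv2.connectedComponentsWithStats((b&roi).astype(np.uint8)); k=1+np.argmax(st[1:,4]); print(st[1:][:6])
rect(l==k,'board')
s2=np.zeros_like(roi); s2[222:284,255:268]=1
rect((h>.029)&(h<.039)&s2,'fence')
rect((h>.09)&roi,'handle'); print(X[roi][np.nanargmax(h[roi])])
cv2.imwrite('pics/crop.png',cv2.resize(im[210:300,205:330],None,fx=6,fy=6,interpolation=cv2.INTER_CUBIC))
p=viewer.camera_params('top');R=np.array(p['R']);print('cam',-R.T@p['t'])
E
```

```text
block 712 [0.477  0.0516] [0.042  0.1294] 89.65 z 0.0496 med [0.4773 0.0512]
[[298 210   1   1   1]
 [241 213   1   1   1]
 [244 212   1   1   1]
 [274 213   1   1   1]
 [303 213   1   1   1]
 [317 213   1   1   1]]
board 3248 [0.4671 0.0979] [0.24   0.1724] 89.79 z 0.0117 med [0.4518 0.097 ]
fence 219 [0.4677 0.1264] [0.1492 0.0218] 2.02 z 0.0332 med [0.467  0.1237]
handle 214 [0.4681 0.1839] [0.0174 0.1001] 0.3 z 0.1295 med [0.4668 0.2006]
[0.46256066 0.22619269 0.15473593]
cam [ 0.30872305 -0.00649081  1.61140731]
```

View pics/crop.png

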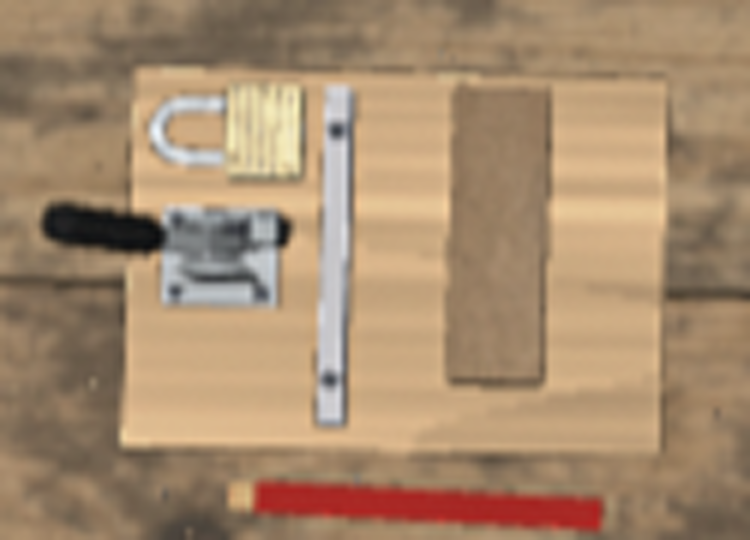

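The crop shows board, fence and block nearly parallel to the image axes. The handle leans left, away from the wood, and the padlock is above the clamp. Next I'll fit the yaw angles precisely.

```bash
cat > m.py <<'E'
from h import *
from scipy.spatial.transform import Rotation as Ro
def cast(px,zz):
    p=viewer.camera_params('top');R=np.array(p['R']);o=-R.T@np.array(p['t'])
    d=np.c_[(px[:,0]-p['cx'])/p['fx'],(px[:,1]-p['cy'])/p['fy'],np.ones(len(px))]@R
    return o+d*((zz-o[2])/d[:,2])[:,None]
def edge(im,rows,c0,c1,zz,n):
    # strongest column gradient per row, sub-pixel
    g=np.abs(cv2.Sobel(cv2.cvtColor(im,cv2.COLOR_BGR2GRAY).astype(np.float32),cv2.CV_32F,1,0))
    px=[]
    for r in rows:
        w=g[r,c0:c1]; k=np.argmax(w); s=slice(max(k-1,0),k+2); px.append([c0+(w[s]*np.arange(c0,c1)[s]).sum()/w[s].sum(),r])
    P=cast(np.array(px,float),zz); vx,vy,x0,y0=cv2.fitLine(P[:,:2].astype(np.float32),cv2.DIST_HUBER,0,.001,.001).ravel()
    print(n,'y at x=.467: %.4f'%(y0+vy/vx*(.467-x0)),'dy/dx %.4f'%(vy/vx))
E
python3 - <<'E'
from m import *
im=np.load('top0.npz')['im']
edge(im,range(226,272),276,284,.05,'block fence-side')
edge(im,range(226,272),292,300,.05,'block near')
edge(im,range(227,278),262,266,.034,'fence face')
edge(im,range(225,283),312,320,.012,'board right')
edge(im,range(262,283),222,230,.012,'board left')
p=viewer.camera_params('wrist');print(np.round(p['hand_eye'],3))
s=read_state();print(np.round(Ro.from_rotvec(s['tcp_rot']).as_matrix(),3))
E
```

```text
block fence-side y at x=.467: -0.6525 dy/dx -0.0596
block near y at x=.467: -0.7399 dy/dx -0.0595
fence face y at x=.467: -0.5779 dy/dx -0.0065
board right y at x=.467: -0.8635 dy/dx -0.0654
board left y at x=.467: -0.3785 dy/dx -0.0501
[[ 0.    -0.947 -0.321  0.083]
 [ 1.     0.001 -0.     0.   ]
 [ 0.001 -0.321  0.947 -0.07 ]
 [ 0.     0.     0.     1.   ]]
[[-0.974  0.228 -0.001]
 [ 0.228  0.974 -0.002]
 [ 0.    -0.002 -1.   ]]
```

```bash
python3 - <<'E'
from m import *
p=viewer.camera_params('top');print(p)
print(cast(np.array([[288.,249]]),.05), np.load('top0.npz')['X'][249,288])
E
```

```text
{'fx': 599.9067547192444, 'fy': 599.9067547192444, 'cx': 318.5874484134462, 'cy': 245.90149862820675, 'R': array([[ 0.01782339, -0.99969554,  0.017063  ],
       [-0.99356273, -0.01961837, -0.11157159],
       [ 0.11187237, -0.01496458, -0.9936099 ]]), 't': array([-0.03948677,  0.48639566,  1.56647555])}
[[0.47479075 0.04985096 0.05      ]] [0.47482325 0.04986199 0.04969446]
```

```bash
sed -i 's/px.append(\[c0+(w/px.append([(w/' m.py; python3 - <<'E'
from m import *
im=np.load('top0.npz')['im']
edge(im,range(226,272),276,284,.05,'block fence-side')
edge(im,range(226,272),292,300,.05,'block near')
edge(im,range(227,278),262,266,.034,'fence face')
edge(im,range(225,283),312,320,.012,'board right')
edge(im,range(262,283),222,230,.012,'board left')
E
```

```text
block fence-side y at x=.467: 0.0729 dy/dx -0.0078
block near y at x=.467: 0.0286 dy/dx -0.0046
fence face y at x=.467: 0.1175 dy/dx 0.0423
board right y at x=.467: -0.0213 dy/dx -0.0067
board left y at x=.467: 0.2165 dy/dx -0.0085
```

Board is at (0.467, 0.098) with yaw about -0.007, and the block is nearly parallel with its far face at y≈0.030. The fence face is at y≈0.1175, which leaves a gap of about 45 mm. I'll approach with shut fingers, tool y along world y and the camera off to the side.

>>> {"api": "jog_arm", "payload": {"increments": [[[-0.3, -0.95, 0, 0, 0, -0.44, -1], [-0.3, -0.95, 0, 0, 0, -0.44, -1], [-0.4, -0.95, 0, 0, 0, -0.44, -1], [-0.4, -0.95, 0, 0, 0, -0.44, -1], [-0.4, -0.95, 0, 0, 0, -0.44, -1]]]}}

```text
time: 0.52
tool_pos: [0.1874, 0.5077, 0.303]
tcp_rot: [0.006, -3.141, 0.002]
wrist_force: [0.6, 0.3, -0.4]
width: 0.3
grip_force: 0.0
```

>>> {"api": "jog_arm", "payload": {"increments": [[[-0.45, -0.95, 0, 0, 0, 0, -1], [-0.45, -0.95, 0, 0, 0, 0, -1], [-0.45, -0.95, 0, 0, 0, 0, -1], [-0.45, -0.95, 0, 0, 0, 0, -1], [-0.45, -0.95, 0, 0, 0, 0, -1]]]}}

```text
time: 0.93
tool_pos: [0.2553, 0.3653, 0.3034]
tcp_rot: [0.002, -3.141, 0.001]
wrist_force: [0.4, 0.4, 0.6]
width: 0.004
grip_force: 0.0
```

>>> {"api": "jog_arm", "payload": {"increments": [[[-0.45, -0.95, 0, 0, 0, 0, -1], [-0.45, -0.95, 0, 0, 0, 0, -1], [-0.45, -0.95, 0, 0, 0, 0, -1], [-0.45, -0.95, 0, 0, 0, 0, -1], [-0.45, -0.95, 0, 0, 0, 0, -1]]]}}

```text
time: 1.35
tool_pos: [0.3228, 0.2229, 0.3036]
tcp_rot: [0.002, -3.141, 0.0]
wrist_force: [1.3, -0.2, -0.6]
width: -0.0
grip_force: 0.0
```

>>> {"api": "jog_arm", "payload": {"increments": [[[-0.55, -0.9, 0, 0, 0, 0, -1], [-0.55, -0.9, 0, 0, 0, 0, -1], [-0.55, -0.9, 0, 0, 0, 0, -1], [-0.55, -0.9, 0, 0, 0, 0, -1], [-0.55, -0.9, 0, 0, 0, 0, -1]]]}}

```text
time: 1.77
tool_pos: [0.4056, 0.088, 0.3036]
tcp_rot: [0.001, -3.141, -0.0]
wrist_force: [0.5, 0.6, 0.5]
width: -0.001
grip_force: 0.0
```

>>> {"api": "jog_arm", "payload": {"increments": [[[-0.58, -0.9, 0.3, 0, 0, 0, -1], [-0.58, -0.9, 0.5, 0, 0, 0, -1], [-0.58, -0.9, 0.7, 0, 0, 0, -1], [-0.58, -0.9, 0.8, 0, 0, 0, -1], [0, 0, 0.7, 0, 0, 0, -1]]]}}

```text
time: 2.18
tool_pos: [0.4776, -0.0224, 0.2132]
tcp_rot: [0.004, 3.139, -0.003]
wrist_force: [-0.4, -0.0, 0.1]
width: -0.001
grip_force: 0.0
```

>>> {"api": "jog_arm", "payload": {"increments": [[[0, 0, 0.7, 0, 0, 0, -1], [0, 0, 0.7, 0, 0, 0, -1], [0, 0, 0.5, 0, 0, 0, -1], [0, 0, 0, 0, 0, 0, -1], [0, 0, 0, 0, 0, 0, -1]]]}}

```text
time: 2.6
tool_pos: [0.474, -0.0184, 0.1558]
tcp_rot: [0.001, -3.138, -0.0]
wrist_force: [-0.7, 0.3, -0.4]
width: -0.001
grip_force: 0.0
```

>>> {"api": "jog_arm", "payload": {"increments": [[[-0.1, 0, 0.5, 0, 0, 0, -1], [0, 0, 0.5, 0, 0, 0, -1], [0, 0, 0.5, 0, 0, 0, -1], [0, 0, 0.4, 0, 0, 0, -1], [0, 0, 0, 0, 0, 0, -1]]]}}

```text
time: 3.02
tool_pos: [0.4774, -0.0182, 0.0992]
tcp_rot: [0.001, -3.14, -0.0]
wrist_force: [-0.3, 0.4, 1.5]
width: 0.002
grip_force: 0.0
```

>>> {"api": "jog_arm", "payload": {"increments": [[[0, 0.25, 0, 0, 0, 0, -1], [0, 0.25, 0, 0, 0, 0, -1], [0, 0.25, 0, 0, 0, 0, -1], [0, 0.25, 0, 0, 0, 0, -1], [0, 0.2, 0, 0, 0, 0, -1]]]}}

```text
time: 3.43
tool_pos: [0.4786, 0.0187, 0.1008]
tcp_rot: [-0.002, 3.14, 0.0]
wrist_force: [0.0, 0.0, 1.2]
width: 0.002
grip_force: 0.0
```

>>> {"api": "jog_arm", "payload": {"increments": [[[0, 0.1, 0, 0, 0, 0, -1], [0, 0.1, 0, 0, 0, 0, -1], [0, 0.1, 0, 0, 0, 0, -1], [0, 0.1, 0, 0, 0, 0, -1], [0, 0.1, 0, 0, 0, 0, -1]]]}}

```text
time: 3.85
tool_pos: [0.478, 0.0327, 0.0998]
tcp_rot: [0.001, -3.141, 0.0]
wrist_force: [0.8, -0.1, -0.0]
width: -0.005
grip_force: 0.3
```

```bash
python3 - <<'E'
from h import *
s=read_state();print(s['tool_pos'],s['wrist_force'])
im,d,X,p=cloud('top'); cv2.imwrite('pics/t1.png',cv2.resize(im[200:310,195:345],None,fx=5,fy=5,interpolation=cv2.INTER_CUBIC))
E
```

```text
[0.47800709 0.03273008 0.09983799] [ 0.79367524 -0.10409927 -0.0201586 ]
```

View pics/t1.png

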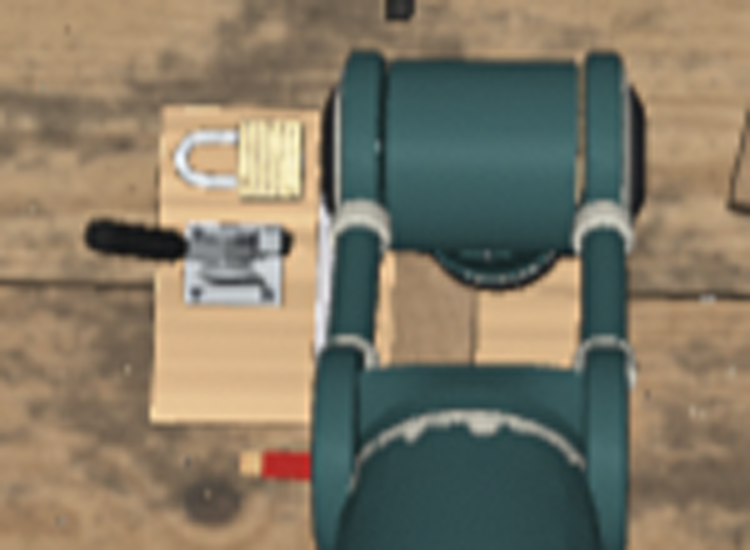

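The arm covers most of the view, but the block shows at crop columns 390–478 and has moved toward the fence. I'll measure it.

```bash
cat > blk.py <<'E'
from m import *
s=read_state();print(np.round(s['tool_pos'],4),np.round(s['wrist_force'],1))
im,d,X,p=cloud('top')
h=X[...,2]; m=(h>.044)&(h<.056)&(abs(X[...,0]-.477)<.09)&(X[...,1]>.02)&(X[...,1]<.13)
P=X[m]
for a in np.arange(.40,.56,.01):
    q=P[abs(P[:,0]-a)<.005]
    if len(q)>6: print('%.2f y %.4f %.4f n%d'%(a,q[:,1].min(),q[:,1].max(),len(q)))
E
python3 blk.py
```

```text
[0.478  0.0331 0.0998] [0.4 0.8 0.3]
0.42 y 0.0460 0.0880 n56
0.43 y 0.0462 0.0882 n56
0.44 y 0.0464 0.1249 n57
0.45 y 0.0466 0.0860 n55
0.46 y 0.0574 0.0863 n39
0.47 y 0.0678 0.0865 n19
```

>>> {"api": "jog_arm", "payload": {"increments": [[[0, 0.16, 0, 0, 0, 0, -1], [0, 0.16, 0, 0, 0, 0, -1], [0, 0.16, 0, 0, 0, 0, -1], [0, 0.16, 0, 0, 0, 0, -1], [0, 0.16, 0, 0, 0, 0, -1]]]}}

```text
time: 4.37
tool_pos: [0.478, 0.0571, 0.0998]
tcp_rot: [0.001, -3.142, 0.0]
wrist_force: [-0.1, -0.4, 0.4]
width: 0.004
grip_force: 0.2
```

```bash
python3 blk.py
```

```text
[0.478  0.0571 0.0998] [-0.1 -0.4  0.4]
0.42 y 0.0718 0.1112 n60
0.43 y 0.0700 0.1116 n52
0.44 y 0.0698 0.1117 n55
0.45 y 0.0702 0.1094 n50
0.46 y 0.0781 0.1095 n36
0.47 y 0.0944 0.1099 n12
```

>>> {"api": "jog_arm", "payload": {"increments": [[[0, 0.04, 0, 0, 0, 0, -1], [0, 0.04, 0, 0, 0, 0, -1], [0, 0.04, 0, 0, 0, 0, -1], [0, 0.03, 0, 0, 0, 0, -1], [0, 0.03, 0, 0, 0, 0, -1]]]}}

```text
time: 4.83
tool_pos: [0.478, 0.062, 0.0999]
tcp_rot: [-0.001, 3.142, -0.0]
wrist_force: [-0.3, -0.9, -0.7]
width: 0.002
grip_force: 0.2
```

>>> {"api": "jog_arm", "payload": {"increments": [[[0, 0.03, 0, 0, 0, 0, -1], [0, 0.03, 0, 0, 0, 0, -1], [0, 0.0, 0, 0, 0, 0, -1], [0, 0.0, 0, 0, 0, 0, -1], [0, 0.0, 0, 0, 0, 0, -1]]]}}

```text
time: 5.25
tool_pos: [0.478, 0.0631, 0.1]
tcp_rot: [0.001, -3.141, 0.002]
wrist_force: [-0.9, -4.5, 1.7]
width: -0.003
grip_force: 2.6
```

>>> {"api": "jog_arm", "payload": {"increments": [[[0, 0.03, 0, 0, 0, 0, -1], [0, 0.03, 0, 0, 0, 0, -1], [0, 0.0, 0, 0, 0, 0, -1], [0, 0.0, 0, 0, 0, 0, -1], [0, 0.0, 0, 0, 0, 0, -1]]]}}

```text
time: 5.67
tool_pos: [0.478, 0.0635, 0.1002]
tcp_rot: [0.003, -3.141, 0.006]
wrist_force: [-1.3, -12.2, 4.9]
width: -0.004
grip_force: 6.3
```

```bash
python3 blk.py
```

```text
[0.478  0.0635 0.1002] [ -1.3 -12.2   4.9]
0.42 y 0.0771 0.1167 n50
0.43 y 0.0774 0.1168 n52
0.44 y 0.0775 0.1169 n57
0.45 y 0.0781 0.1171 n51
0.46 y 0.0860 0.1176 n38
0.47 y 0.0992 0.1179 n11
```

Firm contact at 12 N with little movement. I'll back off, lift clear and check how it seats.

>>> {"api": "jog_arm", "payload": {"increments": [[[0, -0.3, 0, 0, 0, 0, -1], [0, -0.7, -0.2, 0, 0, 0, -1], [0, -0.3, -1, 0, 0, 0, -1], [0, 0, -1, 0, 0, 0, -1], [0, 0, -1, 0, 0, 0, -1]]]}}

```text
time: 6.13
tool_pos: [0.4774, 0.0261, 0.1963]
tcp_rot: [-0.002, -3.14, -0.002]
wrist_force: [-0.0, 0.6, -0.2]
width: -0.0
grip_force: 0.0
```

>>> {"api": "jog_arm", "payload": {"increments": [[[0.7, 0, -1, 0, 0, 0, -1], [0.7, 0, -1, 0, 0, 0, -1], [0.7, 0.9, -0.5, 0, 0, 0, -1], [0, 0.9, 0, 0, 0, 0, -1], [0, 0.9, 0, 0, 0, 0, -1]]]}}

```text
time: 6.55
tool_pos: [0.4149, 0.1084, 0.273]
tcp_rot: [0.002, 3.137, 0.003]
wrist_force: [0.3, 0.2, -1.2]
width: -0.001
grip_force: 0.0
```

>>> {"api": "jog_arm", "payload": {"increments": [[[0, 0.9, 0, 0, 0, 0, -1], [0, 0.9, 0, 0, 0, 0, -1], [0, 0.9, 0, 0, 0, 0, -1], [0, 0.9, 0, 0, 0, 0, -1], [0, 0.9, 0, 0, 0, 0, -1]]]}}

```text
time: 6.97
tool_pos: [0.4145, 0.2441, 0.2708]
tcp_rot: [0.001, -3.141, -0.002]
wrist_force: [0.1, -1.0, 0.2]
width: -0.006
grip_force: 0.0
```

>>> {"api": "jog_arm", "payload": {"increments": [[[0, 0.9, 0, 0, 0, 0, -1], [0, 0.9, 0, 0, 0, 0, -1], [0, 0, 0, 0, 0, 0, -1], [0, 0, 0, 0, 0, 0, -1], [0, 0, 0, 0, 0, 0, -1]]]}}

```text
time: 7.38
tool_pos: [0.4146, 0.2963, 0.2705]
tcp_rot: [0.002, -3.141, 0.001]
wrist_force: [0.1, -0.3, 0.1]
width: 0.002
grip_force: 0.0
```

```bash
python3 blk.py; python3 - <<'E'
from h import *
im,d,X,p=cloud('top'); cv2.imwrite('pics/t2.png',cv2.resize(im[210:300,205:330],None,fx=6,fy=6,interpolation=cv2.INTER_CUBIC))
E
```

```text
[0.4146 0.2963 0.2705] [ 0.1 -0.3  0.1]
0.41 y 0.0770 0.1164 n18
0.42 y 0.0772 0.1165 n55
0.43 y 0.0775 0.1168 n54
0.44 y 0.0776 0.1172 n49
0.45 y 0.0778 0.1172 n54
0.46 y 0.0757 0.1179 n61
0.47 y 0.0759 0.1176 n60
0.48 y 0.0761 0.1157 n60
0.49 y 0.0765 0.1157 n53
0.50 y 0.0765 0.1158 n50
0.51 y 0.0767 0.1166 n58
0.52 y 0.0769 0.1195 n57
0.53 y 0.0770 0.1171 n53
0.54 y 0.0774 0.1171 n31
```

View pics/t2.png

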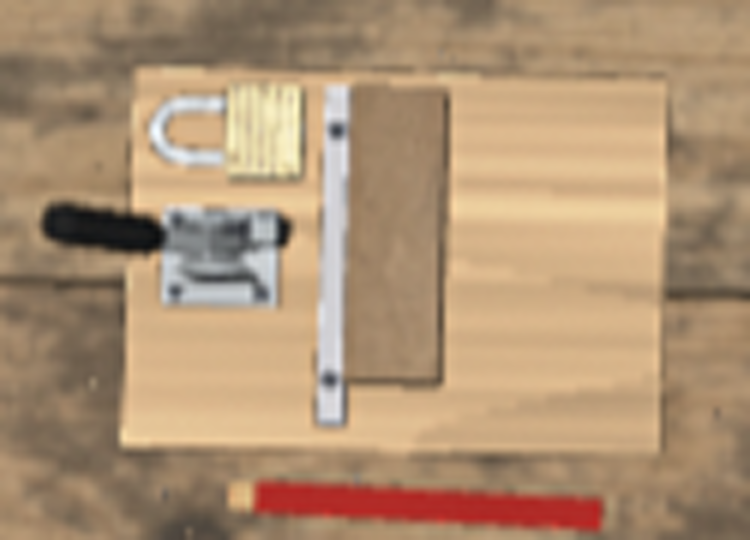

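The block sits flush along the fence (crop columns 348–445, rows 85–382). The fence, padlock, clamp and pencil have not moved. Next I'll go behind the handle and push the lever.

>>> {"api": "jog_arm", "payload": {"increments": [[[-0.6, 0, 0, 0, 0, 0, -1], [-0.6, 0, 0.3, 0, 0, 0, -1], [-0.55, 0, 0.7, 0, 0, 0, -1], [0, 0, 0.9, 0, 0, 0, -1], [0, 0, 0.9, 0, 0, 0, -1]]]}}

```text
time: 7.9
tool_pos: [0.4692, 0.2956, 0.1872]
tcp_rot: [0.003, 3.139, 0.002]
wrist_force: [-0.6, 1.1, 0.3]
width: 0.003
grip_force: 0.0
```

>>> {"api": "jog_arm", "payload": {"increments": [[[0, -0.3, 0, 0, 0, 0, -1], [0, -0.3, 0, 0, 0, 0, -1], [0, -0.3, 0, 0, 0, 0, -1], [0, -0.3, 0, 0, 0, 0, -1], [0, -0.3, 0, 0, 0, 0, -1]]]}}

```text
time: 8.32
tool_pos: [0.4685, 0.2508, 0.1891]
tcp_rot: [-0.0, 3.138, 0.002]
wrist_force: [-0.6, -0.6, -0.1]
width: 0.0
grip_force: 0.0
```

>>> {"api": "jog_arm", "payload": {"increments": [[[0, -0.2, 0, 0, 0, 0, -1], [0, -0.2, 0, 0, 0, 0, -1], [0, -0.2, 0, 0, 0, 0, -1], [0, -0.2, 0, 0, 0, 0, -1], [0, -0.2, 0, 0, 0, 0, -1]]]}}

```text
time: 8.73
tool_pos: [0.4707, 0.2248, 0.1927]
tcp_rot: [0.002, 3.132, 0.015]
wrist_force: [-5.9, 14.6, 23.2]
width: -0.001
grip_force: 15.8
```

>>> {"api": "jog_arm", "payload": {"increments": [[[0, -0.2, 0, 0, 0, 0, -1], [0, -0.2, 0, 0, 0, 0, -1], [0, -0.2, 0, 0, 0, 0, -1], [0, -0.15, 0, 0, 0, 0, -1], [0, -0.15, 0, 0, 0, 0, -1]]]}}

```text
time: 9.15
tool_pos: [0.4724, 0.1972, 0.1966]
tcp_rot: [-0.0, 3.128, 0.012]
wrist_force: [-4.7, 2.9, 29.2]
width: -0.004
grip_force: 13.1
```

Vertical force is rising to 29 N, so the handle end bears up against the fingers or body. I'll raise the tool and then go on.

>>> {"api": "jog_arm", "payload": {"increments": [[[0, 0, -0.15, 0, 0, 0, -1], [0, 0, -0.15, 0, 0, 0, -1], [0, 0, -0.15, 0, 0, 0, -1], [0, 0, 0, 0, 0, 0, -1], [0, 0, 0, 0, 0, 0, -1]]]}}

```text
time: 9.57
tool_pos: [0.4673, 0.1943, 0.2003]
tcp_rot: [0.001, -3.142, 0.0]
wrist_force: [-0.0, -0.1, 0.7]
width: -0.001
grip_force: 0.0
```

```bash
python3 - <<'E'
from h import *
s=read_state();print(s['tool_pos'],s['wrist_force'])
im,d,X,p=cloud('side'); cv2.imwrite('pics/s1.png',cv2.resize(im[170:280,270:380],None,fx=5,fy=5,interpolation=cv2.INTER_CUBIC))
im,d=viewer.read_camera('wrist'); cv2.imwrite('pics/w1.png',im)
E
```

```text
[0.4672848  0.19433665 0.20034999] [-0.01535539 -0.13370067  0.66769744]
```

View pics/w1.png

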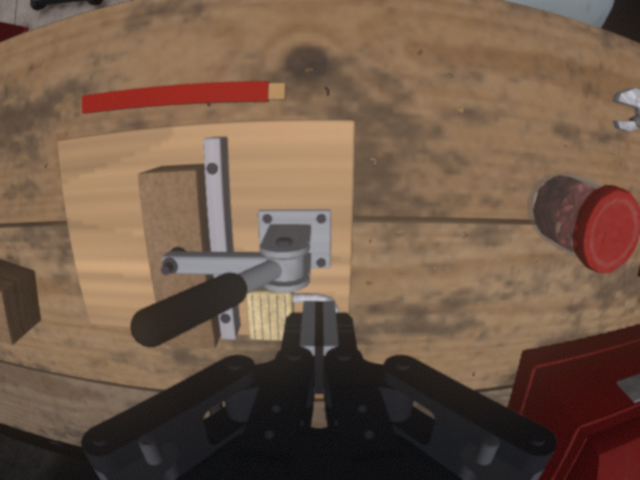

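The wrist view shows the lever snapped over: the handle leans left over the wood and the foot at (170,262) is on the block. The fingers are touching nothing. I'll retract upward and away, then verify.

>>> {"api": "jog_arm", "payload": {"increments": [[[0, 0.2, -0.8, 0, 0, 0, -1], [0, 0.4, -0.9, 0, 0, 0, -1], [0, 0.8, -0.9, 0, 0, 0, -1], [0, 0.9, -0.5, 0, 0, 0, -1], [0, 0.9, 0, 0, 0, 0, -1]]]}}

```text
time: 10.08
tool_pos: [0.4692, 0.2923, 0.2976]
tcp_rot: [0.001, 3.136, 0.005]
wrist_force: [0.3, 0.1, -0.2]
width: 0.001
grip_force: 0.0
```

>>> {"api": "jog_arm", "payload": {"increments": [[[0.6, 0.9, 0, 0, 0, 0, -1], [0.6, 0.9, 0, 0, 0, 0, -1], [0.6, 0.9, 0, 0, 0, 0, -1], [0, 0, 0, 0, 0, 0, -1], [0, 0, 0, 0, 0, 0, -1]]]}}

```text
time: 10.5
tool_pos: [0.4122, 0.3725, 0.2923]
tcp_rot: [0.006, -3.14, 0.002]
wrist_force: [-0.2, -0.3, 0.0]
width: 0.002
grip_force: 0.0
```

```bash
python3 blk.py; python3 - <<'E'
from h import *
im,d,X,p=cloud('top'); cv2.imwrite('pics/t3.png',cv2.resize(im[210:300,205:330],None,fx=6,fy=6,interpolation=cv2.INTER_CUBIC))
h=X[...,2]; m=(h>.1)&(h<.17)&(abs(X[...,0]-.467)<.04)&(X[...,1]>.05)&(X[...,1]<.26); print(np.nanmin(X[m],0),np.nanmax(X[m],0))
P=X[m]; e=P[P[:,1]<np.percentile(P[:,1],15)]; print(e.mean(0))
E
```

```text
[0.4122 0.3725 0.2923] [-0.2 -0.3  0. ]
0.41 y 0.0770 0.1161 n15
0.42 y 0.0771 0.1166 n56
0.43 y 0.0771 0.1168 n59
0.44 y 0.0776 0.1172 n55
0.45 y 0.0757 0.1173 n52
0.46 y 0.0757 0.1178 n61
0.47 y 0.0755 0.0943 n30
0.48 y 0.0762 0.1157 n55
0.49 y 0.0762 0.1156 n53
0.50 y 0.0765 0.1159 n53
0.51 y 0.0770 0.1163 n60
0.52 y 0.0771 0.1168 n55
0.53 y 0.0771 0.1171 n56
0.54 y 0.0774 0.1174 n30
[0.45900709 0.11032556 0.10025622] [0.47631933 0.15368676 0.14914868]
[0.46784443 0.11385828 0.1439029 ]
```

View pics/t3.png

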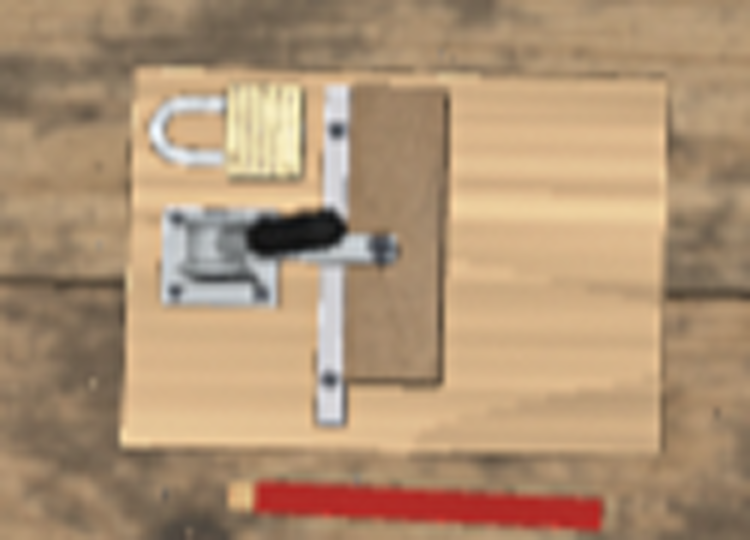

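The clamp is closed with its foot on the wood at crop (383,248). The block is still flush with the fence, and the padlock and pencil have not moved. Handing in.

```bash
python3 -c "
from h import *
print(bot.finish_job())"
```

```text
the job is handed in; nothing more can be done
None
```

I pushed the block flush against the fence, then pushed the lever past centre so it snapped shut with its foot on the wood; the job was handed in at about 11 s, and the padlock and pencil had not moved in the last picture.

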